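Front up the row of tea caddies

TASK

Bring the row of green tea caddies on the display rail forward: push the white pusher from behind, by its upright paddle, along the rail until its latch pin drops into the notch between the two humps, and leave it latched there. Push only: do not pinch the paddle, do not touch, lift or tip the caddies or jam the row hard against the front lip, and leave the other things on the counter where they are.

Things in the scene. Friction and masses are not known exactly. Their poses are not given: they have to be found in the camera images.
- rail: fixed aluminium display rail, a shallow lane 420 mm long with side walls 22 mm above the counter and 64 mm apart; 98 mm wide over all (36 mm to its -x side, 62 mm to its +x side): a flat latch track runs outside the +x wall. Origin: on the counter, under the middle of the lane. Its y axis runs along the lane; the pusher goes towards -y to bring the row forward. Its x axis points across the lane
- front_stop: fixed steel front stop clipped on the rail, at a place that differs from day to day: a low lip (top 35 mm above the counter) across the lane and, joined to it, a flat bar 196 mm long on the latch track, with two small humps (round-backed ridges 18 mm apart, 3 mm higher than the bar) near its far end. Origin: centre of the lip's inner face, at counter height; same axes as the rail
- notch (a point): middle of the notch between the two humps on the front stop's bar, 14 mm above the counter; 164 mm along +y and 47 mm along +x from the front stop's origin
- pusher (a joint): travel of the pusher along the rail, m: 0 = fully back, grows towards the lip (rail -y), up to 0.20. Its front face then lies at rail y = 0.12 minus this value. About 1 N of friction, plus about 1 N from the row it shoves
- latch (a point): foot of the pusher's latch pin (a steel pin with a 14 mm button top 55 mm above the counter, on an outrigger at the pusher's +x side), 14 mm above the counter when the pin is down; 47 mm along +x and 20 mm along +y from the centre of the pusher's front face. Latched when it lies at the notch
- latch_pin (a joint): height of the sprung latch pin, m: 0 = down, 0.003 = on top of a hump. Climbing a hump takes a push of about 10 to 17 N in all; the pin then drops into the notch, the push needed falls away and the pusher is drawn in by itself over the last few mm. Pushed on, it needs about that force again to climb out. The pusher can be pushed either way
- pad_face (a point): point on the back (+y) face of the pusher, 90 mm above the counter, on the lane's middle: the flat rubber pad of the white upright paddle, the face to push on. The paddle is 60 mm wide and 14 mm thick with its pad, 12 to 112 mm above the counter; the point is 22 mm below its top, 44 mm behind the pusher's front face. Behind it the lane is empty
- caddy_front_centre (a point): centre, half-way up, of the green tea caddy nearest the lip in the lane: loose, 60 mm across the lane, 44 mm along it, 70 mm tall, 70 to 140 g, standing on the lane floor 8 mm above the counter. With the latch in the notch, pusher face to lip is 144 mm, so the three caddies (132 mm) have 12 mm to spare
- caddy_front: the same caddy; origin at the centre of its underside
- caddy_mid_centre (a point): centre, half-way up, of the green tea caddy in the middle in the lane: loose, 60 mm across the lane, 44 mm along it, 70 mm tall, 70 to 140 g, standing on the lane floor 8 mm above the counter. With the latch in the notch, pusher face to lip is 144 mm, so the three caddies (132 mm) have 12 mm to spare
- caddy_mid: the same caddy; origin at the centre of its underside
- caddy_back_centre (a point): centre, half-way up, of the green tea caddy nearest the pusher in the lane: loose, 60 mm across the lane, 44 mm along it, 70 mm tall, 70 to 140 g, standing on the lane floor 8 mm above the counter. With the latch in the notch, pusher face to lip is 144 mm, so the three caddies (132 mm) have 12 mm to spare
- caddy_back: the same caddy; origin at the centre of its underside
- caddy_spare: bystander, loose: a fourth green caddy like the others, standing on the counter beside the rail; 70 mm tall. Origin: centre of its underside
- gold_tin: bystander, loose: round brass tin 68 mm wide, 95 mm tall, beside the rail. Origin: centre of its underside
- cup0: bystander, loose: clear cup 68 mm wide, 65 mm tall, beside the rail. Origin: centre of its underside
- cup1: bystander, loose: clear cup like cup0, beside the rail. Origin: centre of its underside
- cup2: bystander, loose: clear cup like cup0, off to the right. Origin: centre of its underside
- jar: bystander, loose: amber jar 80 mm wide, 120 mm tall, off to the left. Origin: centre of its underside
- carton: bystander, loose: cardboard carton 50 x 80 x 130 mm, off to the right. Origin: centre of its underside
- scoop: bystander, loose: wooden spoon lying far to the right. Origin: its handle's middle region, on the counter
There are look-alikes about, which are no part of the job. Leave any red look-alike of the caddy_back alone. Leave any black or brown look-alike of the caddy_mid alone.

How it is judged:
By the outcome, as a careful person would: the job done as asked, in the order asked, and still so for the second after the job is handed in, with the robot touching nothing.
It also fails if it takes over 51 s, if anything falls off the work surface, if the arm or the gripper's body presses on something with over 40 N, if the wrist force passes 120 N, or if a joint passes its speed limit or range.

ROBOT

A 7-joint arm with a two-finger parallel gripper is mounted at the origin on the work surface. World frame = base frame: x ahead of the robot, y to its left, z up, the work surface at z = 0. Lengths are in m, angles in rad, forces in N, time in s.
With the tool pointing down it reaches from about 0.425 to 0.925 m from the base axis. Payload 6.8 kg.
Tool frame: the origin (TCP) lies at the very end of the fingers, on their centre line; the grasp point (between the pads) lies 19 mm behind it (bot.grip_depth is the distance from the TCP to the grasp point, in m); z points along the fingers, x is the direction in which the jaws open and shut, and the axes are right-handed (so a half turn about z gives the same grasp; the last joint's range is limited). The gripper opens to 85 mm and grips with 20 to 120 N. Pads are 22 mm wide; open, the fingers measure 114 mm over their backs; the gripper's body (76 mm by 85 mm) begins 54 mm behind the grasp point. The pads swing forward as they close: fully open they stand 13 mm farther back than shut.
Start: joints at [1.15, 0.477, 0.022, 1.555, -0.011, 1.109, -0.083], TCP at [0.208, -0.642, 0.196] pointing down, gripper open.
Joint ranges: [-2.96, 2.96], [-0.34, 2.1], [-1.41, 1.46], [0.24, 2.44], [-1.37, 4.51], [0.17, 1.92], [-2.96, 2.96]. Speed limits (rad/s): [2.39, 2.39, 3.14, 3.14, 3.14, 3.14, 3.14].

INTERFACE

Orientations are given as a unit quaternion [x, y, z, w].
In Python, from plant import status, eyes, bot gives the robot as it stands.
- The arm moves only by the tool send_rows, never from a script. Its argument "increments" is text: rows parted by semicolons, each of 7 numbers parted by spaces: the turn, a rotation vector about the world's x, y, z in rad, then the shift along the world's x, y, z in m, then the finger opening in m, from 0 to 0.0854. A call has 1 to 20 rows; each row is the pose to reach, as a shift and turn from the pose commanded when the call began; what a row does not reach only later rows make up. A row lasts 1/8 s, in which the tool goes at most 62.5 mm and 10.7 degrees, less where a joint would pass 70% of its speed; a pose out of reach is approached as far as the arm can. A call with a gripper value outside its range is refused whole. The fingers move at their own pace and stop on an object; "grip_force" is the grip in N (left out, the last holds). Time passes only in rows, so rows that repeat a pose let the fingers close. It gives the time, the measured TCP pose, the force and the opening at its end, in the units of the state.
- status.sense(): the state, without advancing time (a new reading comes with each control period).
- eyes.capture(name): name is "scene" or "top" or "wrist"; returns a dict with "img" (400x640x3 uint8, red, green, blue), "range_z" (400x640 float32, m along the optical axis (not along the pixel's ray), 0 where there is no reading), "fov_y" (degrees; the focal length in pixels is half the picture's height over the tangent of half this angle, whatever the lens; pixels are square), "cx", "cy" (the principal point, pixels), "rvec" (rotation vector, rad) and "tvec" (3), from world to camera coordinates, as OpenCV has them. Camera axes: x right, y down, z forward; pixel columns grow to the right and rows downward; lengths in m; the calibration is good to about 2 mm. A picture is of the moment at which its call begins.
- bot.finish_job(): hands the job in, once; it reports no verdict.
The state is a dict: "time_s": time; "joint_positions": joint angles; "joint_velocities": joint speeds; "joint_efforts": joint torques, N m; "eef_pos": TCP position; "tcp_rot": TCP orientation; "wrist_force": force on the tool from outside, world axes, zero at the start; "moment": the same for the moment, N m; "finger_gap": finger opening in m.
Only numpy, scipy, OpenCV 4.12 (cv2) and the standard library are available. Lean on these libraries where they do the work, as an engineer would, in place of code of your own. Each camera call takes 0.05 s, during which the arm holds its last target. There are 200 camera calls.

## Working session

There is one attempt and no reset: what is moved stays moved. The work goes in short steps, Python scripts to look and compute and a tool call to move; the robot and the scene stay as the last step left them, time stands still between calls to the robot, and variables do not carry over. Pictures are saved under pics/ and viewed, about 8 in all and at most 12, crops included, and the job is handed in when it is done.

Besides the shell and the picture viewer there is one more tool, called as name(argument=value, ...) on one line, values as JSON. send_rows: Moves the arm, as the interface text tells. Its arguments: {"type":"object","properties":{"increments":{"type":"string"},"grip_force":{"type":"number"}},"required":["increments"]}

```bash
mkdir -p pics; cat > h.py <<'E'
import numpy as np,cv2
from plant import status,eyes,bot
def cap(n,save=None):
    c=eyes.capture(n)
    if save: cv2.imwrite(save,c["img"][:,:,::-1])
    np.savez(f"{n}.npz",**c); return c
def cloud(c):
    R,_=cv2.Rodrigues(np.array(c["rvec"],float)); t=np.array(c["tvec"],float).ravel()
    f=200/np.tan(np.radians(float(c["fov_y"]))/2); z=c["range_z"]; v,u=np.mgrid[:400,:640]
    P=np.stack([(u-c["cx"])/f*z,(v-c["cy"])/f*z,z],-1)-t
    W=P@R; W[z==0]=np.nan; return W
E
python3 - <<'E'
from h import *
a=cap("scene","pics/s1.png");b=cap("top","pics/t1.png")
print(status.sense())
for c in(a,b):
    R,_=cv2.Rodrigues(np.array(c["rvec"],float));print(-R.T@np.array(c["tvec"]).ravel(),c["fov_y"],c["cx"],c["cy"])
E
```

```text
{'time_s': 0.1, 'joint_positions': array([ 1.14991705,  0.47771102,  0.0223329 ,  1.55634904, -0.01151273,
        1.10931515, -0.08311915]), 'joint_velocities': array([ 0.0026825 , -0.00217532, -0.00047169, -0.001316  ,  0.00134792,
        0.00108596,  0.00063533]), 'joint_efforts': array([ 4.52857377e-03, -5.97758460e+01,  1.61365494e+00, -2.81952274e+01,
        1.28700395e-02,  4.98922658e-03,  3.33005653e-05]), 'eef_pos': array([ 0.2075115, -0.6416837,  0.1948286]), 'tcp_rot': array([ 8.08612107e-01, -5.88341546e-01, -6.98406405e-04, -4.43596577e-04]), 'wrist_force': array([0.08815048, 0.20020034, 0.84554058]), 'moment': array([ 0.04967732, -0.01729832, -0.00133171]), 'finger_gap': 0.08515316054847295}
[1.34083623 0.01398876 1.19922228] 48.61900078671845 316.9338666041994 197.77064402838258
[ 0.43456467 -0.05611191  1.66674251] 49.01205861868802 320.97753398362437 203.106089984622
```

View pics/s1.png

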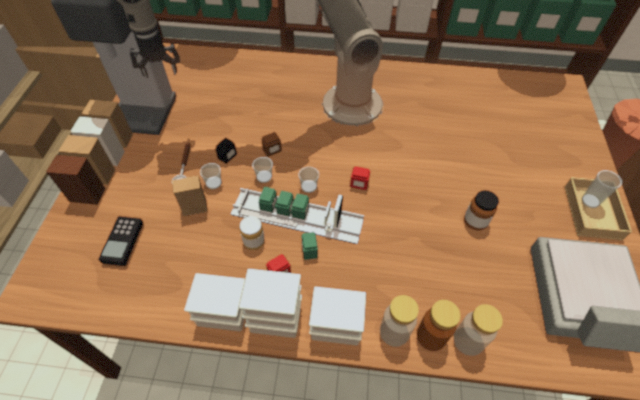

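View pics/t1.png

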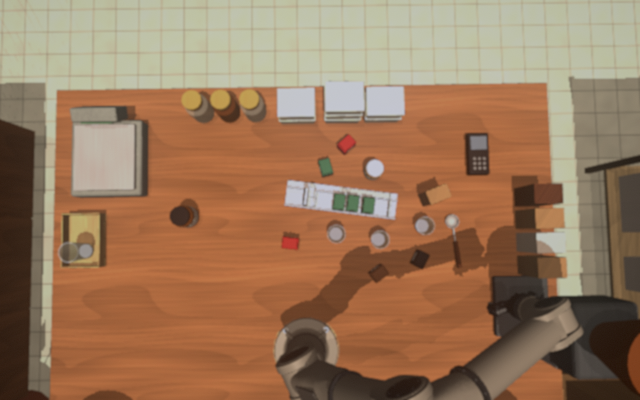

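The scene shows the rail with three green caddies at (267-302,200), the white paddle at (337,210), and the lip at the left end, about (240,205). In the top view the rail runs from (287,195) to (397,205), the paddle is near (306,195), and the caddies are at (339,202), (353,203) and (368,205). Look-alikes in the top view are the spare green caddy (326,167), red ones (346,144) and (290,242), brown (378,272) and black (419,258). None of these is in the lane.

```bash
python3 - <<'E'
from h import *
c=dict(np.load("top.npz"));s=dict(np.load("scene.npz"))
a=cv2.resize(c["img"][170:230,275:408],None,fx=6,fy=6,interpolation=cv2.INTER_CUBIC)
cv2.imwrite("pics/t1c.png",a[:,:,::-1])
a=cv2.resize(s["img"][175:250,220:375],None,fx=5,fy=5,interpolation=cv2.INTER_CUBIC)
cv2.imwrite("pics/s1c.png",a[:,:,::-1])
Wt,Ws=cloud(c),cloud(s)
np.set_printoptions(precision=3,suppress=True,linewidth=200)
print(Wt[300:310:5,200])
for W in(Wt,Ws):
    m=(W[...,0]>.45)&(W[...,0]<.75)&(W[...,1]<.1)&(W[...,1]>-.35)
    h=m&(W[...,2]>.09)&(W[...,2]<.125); P=W[h]; print("high",len(P));print(P[::max(1,len(P)//40)])
# rail footprint
W=Wt;m=(W[...,2]>.005)&(W[...,2]<.03)&(W[...,0]>.45)&(W[...,0]<.72)&(W[...,1]<.08)&(W[...,1]>-.37)
n,l,st,ce=cv2.connectedComponentsWithStats(m.astype(np.uint8))
for i in range(1,n):
    if st[i,4]>50:
        print(st[i],cv2.minAreaRect(W[l==i][:,:2].astype(np.float32)), W[l==i].mean(0))
E
```

```text
[[ 0.185  0.392  0.002]
 [ 0.166  0.394 -0.002]]
high 307
[[ 0.687 -0.253  0.098]
 [ 0.683 -0.263  0.099]
 [ 0.68  -0.249  0.095]
 [ 0.68  -0.275  0.094]
 [ 0.676 -0.249  0.1  ]
 [ 0.676 -0.274  0.096]
 [ 0.673 -0.249  0.094]
 [ 0.672 -0.274  0.098]
 [ 0.67  -0.246  0.095]
 [ 0.669 -0.271  0.094]
 [ 0.665 -0.234  0.103]
 [ 0.665 -0.259  0.101]
 [ 0.665 -0.285  0.096]
 [ 0.663 -0.246  0.093]
 [ 0.661 -0.269  0.104]
 [ 0.659 -0.234  0.095]
 [ 0.658 -0.259  0.1  ]
 [ 0.658 -0.285  0.098]
 [ 0.654 -0.245  0.101]
 [ 0.655 -0.271  0.094]
 [ 0.652 -0.234  0.095]
 [ 0.652 -0.26   0.091]
 [ 0.651 -0.285  0.094]
 [ 0.647 -0.248  0.103]
 [ 0.648 -0.274  0.093]
 [ 0.643 -0.237  0.102]
 [ 0.643 -0.262  0.1  ]
 [ 0.641 -0.234  0.093]
 [ 0.64  -0.259  0.1  ]
 [ 0.637 -0.237  0.096]
 [ 0.636 -0.262  0.098]
 [ 0.633 -0.248  0.098]
 [ 0.632 -0.273  0.099]
 [ 0.629 -0.262  0.096]
 [ 0.589 -0.014  0.108]
 [ 0.582 -0.013  0.109]
 [ 0.574 -0.007  0.118]
 [ 0.57  -0.014  0.118]
 [ 0.564 -0.01   0.107]
 [ 0.556 -0.006  0.114]
 [ 0.549 -0.003  0.116]
 [ 0.545 -0.01   0.115]
 [ 0.538 -0.002  0.116]
 [ 0.531  
[... 465 characters left out ...]
-0.272  0.096]
 [ 0.649 -0.243  0.095]
 [ 0.654 -0.272  0.092]
 [ 0.651 -0.242  0.094]
 [ 0.659 -0.271  0.095]
 [ 0.655 -0.242  0.094]
 [ 0.663 -0.273  0.095]
 [ 0.659 -0.244  0.096]
 [ 0.666 -0.272  0.095]
 [ 0.667 -0.241  0.102]
 [ 0.67  -0.274  0.095]
 [ 0.666 -0.243  0.094]
 [ 0.675 -0.27   0.098]
 [ 0.67  -0.242  0.095]
 [ 0.677 -0.27   0.096]
 [ 0.673 -0.241  0.095]
 [ 0.68  -0.266  0.096]
 [ 0.676 -0.238  0.094]
 [ 0.684 -0.259  0.098]
 [ 0.687 -0.283  0.093]
 [ 0.685 -0.253  0.096]
 [ 0.692 -0.26   0.1  ]
 [ 0.694 -0.26   0.097]]
[ 282  178  116   43 1913] ((0.5524333715438843, -0.13336484134197235), (0.4419609606266022, 0.11837023496627808), 81.29396057128906) [ 0.555 -0.134  0.013]
```

View pics/t1c.png

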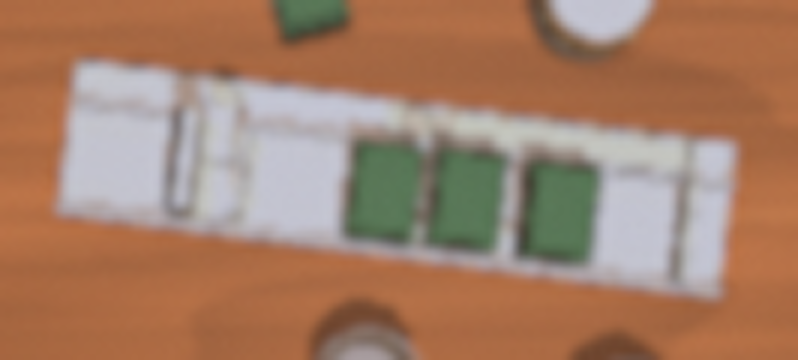

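View pics/s1c.png

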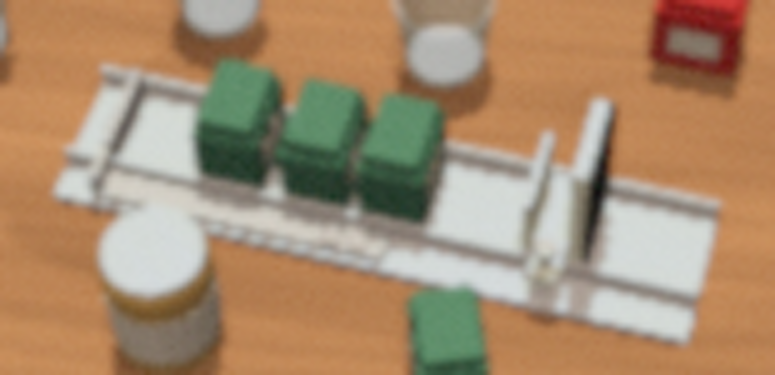

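The crops confirm the choice. The pusher has its dark pad at top-crop (170,160) and its front plate at about (240,165). The lip is at crop x≈672, and the bar runs along the +x track with its far end at crop x≈395. Next I compute the geometry.

```bash
cat >> h.py <<'E'
def ray(c,u,v,z):
    R,_=cv2.Rodrigues(np.array(c["rvec"],float)); t=np.array(c["tvec"],float).ravel()
    f=200/np.tan(np.radians(float(c["fov_y"]))/2); C=-R.T@t
    d=R.T@np.array([(u-c["cx"])/f,(v-c["cy"])/f,1]); return C+d*(z-C[2])/d[2]
E
python3 - <<'E'
from h import *
np.set_printoptions(precision=4,suppress=True)
c=dict(np.load("top.npz"));s=dict(np.load("scene.npz"))
T=lambda x,y,z:ray(c,275+(x-2.5)/6,170+(y-2.5)/6,z)
S=lambda x,y,z:ray(s,220+(x-2)/5,175+(y-2)/5,z)
A,B,C,D=T(75,60,.01),T(738,140,.01),T(720,298,.022),T(57,213,.022)
print(A,B,C,D)
print("len",np.hypot(*(A-B)[:2]),np.hypot(*(D-C)[:2]),np.hypot(*(A-D)[:2]))
y=((A-B)/np.linalg.norm(A-B)+(D-C)/np.linalg.norm(D-C))[:2];y/=np.hypot(*y);x=np.array([y[1],-y[0]])
print("yaw deg",np.degrees(np.arctan2(-y[0],y[1])))
o=(A+B+C+D)[:2]/4-x*.013
print("rail origin",o)
r=lambda p:np.array([(p[:2]-o)@x,(p[:2]-o)@y])
for n,p in dict(padT=T(172,160,.112),padTlow=T(166,212,.112),lipT=T(672,230,.035),lipTout=T(690,140,.035),barfarT=T(395,105,.011),padS=S(612,105,.112),buttonS=S(543,260,.055),buttonT=T(222,90,.055),lipS=S(98,183,.035),spareCap=T(345,240,.078)).items(): print(n,p,"rail",r(p))
for W in(cloud(c),cloud(s)):
    q=W[...,:2]-o; X=q@x;Y=q@y;Z=W[...,2]
    m=(abs(X)<.034)&(Y>.05)&(Y<.22)&(Z>.06)&(Z<.13); print("paddle",m.sum(),np.percentile(X[m],[2,98]),np.percentile(Y[m],[5,50,95]),Z[m].max(), np.polyfit(X[m],Y[m],1))
    for lo,hi in((.1,.125),):
        pass
    m=(abs(X)<.034)&(Y>-.2)&(Y<.06)&(Z>.05)&(Z<.09);print("caddies",np.percentile(X[m],[2,98]),np.percentile(Y[m],[2,98]))
np.savez("geo.npz",o=o,x=x,y=y)
E
```

```text
[0.6318 0.0604 0.01  ] [ 0.5739 -0.3579  0.01  ] [ 0.474  -0.3416  0.022 ] [0.5343 0.072  0.022 ]
len 0.42225338183201067 0.4179789607710904 0.0981665177525369
yaw deg -8.084595923519268
rail origin [ 0.5406 -0.1399]
padT [ 0.5591 -0.0034  0.112 ] rail [-0.0009  0.1377]
padTlow [0.5283 0.0006 0.112 ] rail [-0.0319  0.1374]
lipT [ 0.5164 -0.3107  0.035 ] rail [ 0.     -0.1725]
lipTout [ 0.5723 -0.3234  0.035 ] rail [ 0.0572 -0.1772]
barfarT [ 0.5997 -0.1414  0.011 ] rail [0.0587 0.0068]
padS [ 0.537  -0.0001  0.112 ] rail [-0.0233  0.138 ]
buttonS [ 0.6171 -0.0326  0.055 ] rail [0.0606 0.117 ]
buttonT [ 0.6063 -0.0329  0.055 ] rail [0.05   0.1152]
lipS [ 0.5811 -0.3204  0.035 ] rail [ 0.0655 -0.1729]
spareCap [ 0.5116 -0.1061  0.078 ] rail [-0.0335  0.0294]
paddle 106 [-0.0301  0.028 ] [0.0977 0.1304 0.1395] 0.12376243479993669 [-0.0163  0.1242]
caddies [-0.0298  0.0278] [-0.1159  0.0306]
paddle 168 [-0.0233  0.0338] [0.0966 0.1319 0.139 ] 0.11843539729370449 [0.0368 0.1256]
caddies [-0.0205  0.0335] [-0.1157  0.0301]
```

Pad face is at rail y≈0.138 and the lip at about -0.173, so the pad should latch at about 0.015, roughly 123 mm of push. I shut the fingers and go above a point behind the pad.

send_rows(increments="0 0 0 0 0 0.06 0; 0 0 0.2 0.03 0.06 0.07 0; 0 0 0.4 0.06 0.115 0.07 0;0 0 0.55 0.09 0.17 0.07 0;0 0 0.7 0.12 0.225 0.07 0;0 0 0.8 0.15 0.28 0.07 0;0 0 0.9 0.18 0.335 0.07 0;0 0 1.0 0.21 0.39 0.07 0;0 0 1.117 0.24 0.45 0.07 0;0 0 1.117 0.27 0.51 0.07 0;0 0 1.117 0.3 0.565 0.07 0;0 0 1.117 0.33 0.62 0.07 0;0 0 1.117 0.36 0.687 0.07 0;0 0 1.117 0.36 0.687 0.07 0;0 0 1.117 0.36 0.687 0.07 0;0 0 1.117 0.36 0.687 0.07 0;0 0 1.117 0.36 0.687 0.07 0")

```text
time_s: 2.22
eef_pos: [0.5674, 0.0429, 0.2656]
tcp_rot: [0.997, -0.072, -0.0, 0.0]
wrist_force: [0.6, 0.2, 0.6]
finger_gap: -0.0
```

send_rows(increments="0 0 0 0 0 -0.05 0;0 0 0 0 0 -0.1 0;0 0 0 0 0 -0.14 0;0 0 0 0 0 -0.17 0;0 0 0 0 0 -0.188 0;0 0 0 0 0 -0.188 0;0 0 0 0 0 -0.188 0")

```text
time_s: 3.1
eef_pos: [0.5688, 0.0447, 0.079]
tcp_rot: [0.997, -0.071, 0.001, -0.0]
wrist_force: [-0.2, -0.6, 0.4]
finger_gap: 0.0
```

```bash
python3 - <<'E'
from h import *
s=cap("scene");print(status.sense()["eef_pos"],status.sense()["wrist_force"])
cv2.imwrite("pics/s2.png",cv2.resize(s["img"][110:260,220:400],None,fx=4,fy=4,interpolation=cv2.INTER_CUBIC)[:,:,::-1])
E
```

```text
[0.56883427 0.04480561 0.07914634] [-0.87961596  0.29369835 -0.31331675]
```

View pics/s2.png

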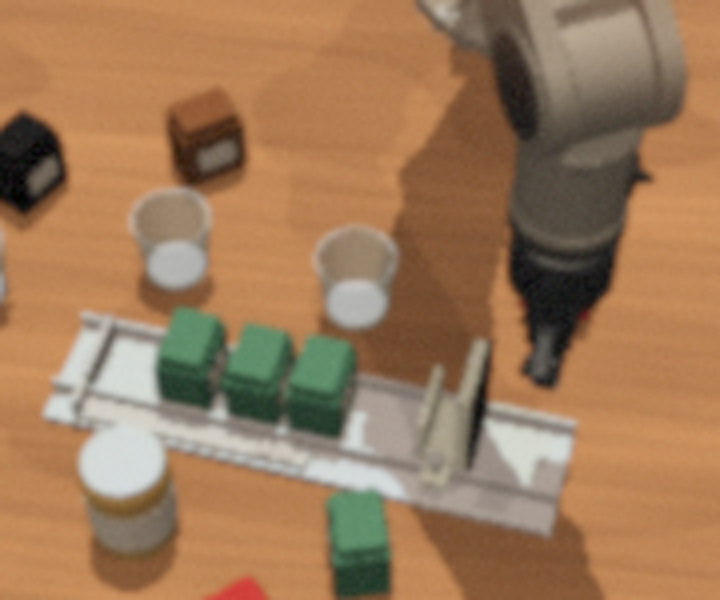

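The fingers hang in the lane behind the pad, with fingertips at (541,380) and paddle at (480,400). I push along (-0.1406, -0.990).

send_rows(increments="0 0 0 -0.0014 -0.0099 0 0;0 0 0 -0.0028 -0.0198 0 0;0 0 0 -0.0039 -0.0277 0 0;0 0 0 -0.0044 -0.0307 0 0;0 0 0 -0.0048 -0.0337 0 0;0 0 0 -0.0053 -0.0366 0 0;0 0 0 -0.0056 -0.0396 0 0;0 0 0 -0.006 -0.0426 0 0;0 0 0 -0.0065 -0.0455 0 0;0 0 0 -0.007 -0.0495 0 0;0 0 0 -0.0076 -0.0535 0 0;0 0 0 -0.0082 -0.0574 0 0;0 0 0 -0.0087 -0.0614 0 0;0 0 0 -0.0093 -0.0653 0 0;0 0 0 -0.0098 -0.0693 0 0;0 0 0 -0.0104 -0.0733 0 0;0 0 0 -0.011 -0.0772 0 0;0 0 0 -0.0115 -0.0812 0 0;0 0 0 -0.0121 -0.0852 0 0;0 0 0 -0.0121 -0.0852 0 0")

```text
time_s: 5.65
eef_pos: [0.5555, -0.0409, 0.0777]
tcp_rot: [0.997, -0.071, -0.0, 0.0]
wrist_force: [-0.3, 0.2, 0.1]
finger_gap: 0.0
```

```bash
cat > look.py <<'E'
from h import *
import sys
np.set_printoptions(precision=4,suppress=True)
g=np.load("geo.npz");o,x,y=g["o"],g["x"],g["y"]
st=status.sense();p=st["eef_pos"];print("t",st["time_s"],"tcp rail",(p[:2]-o)@x,(p[:2]-o)@y,p[2],"f",st["wrist_force"],"along",st["wrist_force"][:2]@y)
s=cap("scene")
cv2.imwrite(sys.argv[1],cv2.resize(s["img"][160:260,220:380],None,fx=5,fy=5,interpolation=cv2.INTER_CUBIC)[:,:,::-1])
E
python3 look.py pics/s3.png
```

```text
t 5.65 tcp rail 0.0008663342380910502 0.10010129763935947 0.07766168425652409 f [-0.3122  0.2328  0.111 ] along 0.1866063359897701
```

View pics/s3.png

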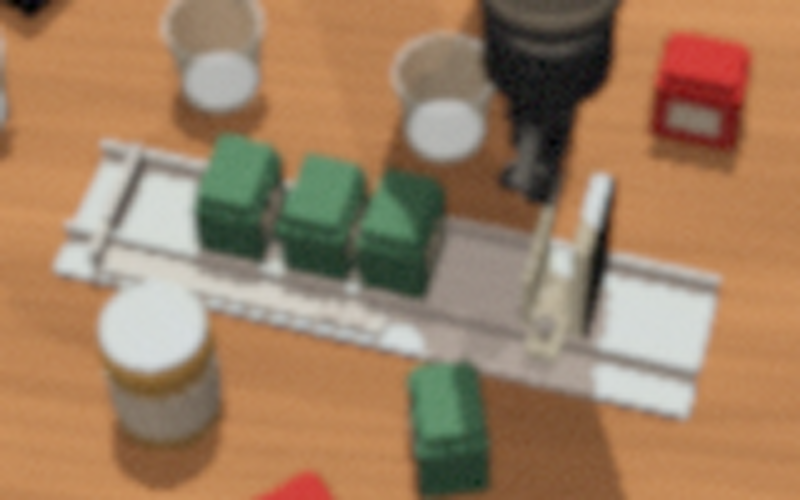

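```bash
python3 - <<'E'
from h import *
np.set_printoptions(precision=4,suppress=True)
g=np.load("geo.npz");o,x,y=g["o"],g["x"],g["y"]
s=dict(np.load("scene.npz"))
f=200/np.tan(np.radians(float(s["fov_y"]))/2);K=np.array([[f,0,s["cx"]],[0,f,s["cy"]],[0,0,1]],float)
def pr(P):
    q=cv2.projectPoints(np.array([P],float),s["rvec"],s["tvec"],K,None)[0].ravel();return (q-[220,160])*5+2
st=status.sense();print("tcp px",pr(st["eef_pos"]))
for X,Y,Z in((0,.138,.112),(-.03,.138,.112),(.03,.138,.112),(0,.094,.03),(.03,.138,.02),(0,.1,.008)): print(X,Y,Z,pr([*(o+X*x+Y*y),Z]))
W=cloud(s)
for u,v in((530,185),(520,175),(540,150),(597,185),(590,230),(545,230),(565,270),(535,330)):
    w=W[int(160+v/5),int(220+u/5)];print(u,v,w,"rail",(w[:2]-o)@x,(w[:2]-o)@y)
E
```

```text
tcp px [541.349  230.5268]
0 0.138 0.112 [603.4306 209.995 ]
-0.03 0.138 0.112 [614.55   171.4544]
0.03 0.138 0.112 [592.0231 249.5338]
0 0.094 0.03 [530.0616 270.2892]
0.03 0.138 0.02 [585.7767 332.3858]
0 0.1 0.008 [538.4009 291.3974]
530 185 [ 0.614  -0.0428  0.2024] rail 0.059042890699182914 0.10649246824721396
520 175 [ 0.6108 -0.0488  0.2064] rail 0.0566883587158304 0.10006204867254566
540 150 [ 0.5703 -0.0411  0.1775] rail 0.015469093163340091 0.10197878681579771
597 185 [ 0.5446 -0.0087  0.1137] rail -0.014517658865415443 0.13053135567415747
590 230 [ 0.5776 -0.0087  0.1128] rail 0.01814019368592635 0.13515319880558269
545 230 [ 0.5392 -0.0381  0.0532] rail -0.01573006043722464 0.10057326995297952
565 270 [ 0.5476 -0.0236  0.0231] rail -0.009435120785194689 0.11614947657999651
535 330 [ 0.6125 -0.0367  0.0505] rail 0.05663250293371013 0.11231122988808465
```

```bash
python3 - <<'E'
from h import *
np.set_printoptions(precision=3,suppress=True,linewidth=150)
g=np.load("geo.npz");o,x,y=g["o"],g["x"],g["y"]
t=cap("top");w=cap("wrist","pics/w1.png")
s=dict(np.load("scene.npz"));W=cloud(s)
for v in range(160,206,3):
    print(v,[ (u,*np.round(W[v,u],3)) for u in range(319,340,4)])
q=s["img"];
for v in range(186,206,2): print(v,[tuple(map(int,q[v,u])) for u in range(318,336,2)])
E
```

```text
160 [(319, np.float64(0.586), np.float64(-0.067), np.float64(0.324)), (323, np.float64(0.593), np.float64(-0.056), np.float64(0.333)), (327, np.float64(0.593), np.float64(-0.045), np.float64(0.335)), (331, np.float64(0.594), np.float64(-0.035), np.float64(0.337)), (335, np.float64(0.591), np.float64(-0.025), np.float64(0.335)), (339, np.float64(0.578), np.float64(-0.015), np.float64(0.321))]
163 [(319, np.float64(0.584), np.float64(-0.067), np.float64(0.31)), (323, np.float64(0.594), np.float64(-0.055), np.float64(0.323)), (327, np.float64(0.592), np.float64(-0.045), np.float64(0.322)), (331, np.float64(0.59), np.float64(-0.035), np.float64(0.321)), (335, np.float64(0.591), np.float64(-0.024), np.float64(0.323)), (339, np.float64(0.581), np.float64(-0.014), np.float64(0.313))]
166 [(319, np.float64(0.576), np.float64(-0.068), np.float64(0.288)), (323, np.float64(0.593), np.float64(-0.055), np.float64(0.309)), (327, np.float64(0.592), np.float64(-0.045), np.float64(0.31)), (331, np.float64(0.592), np.float64(-0.034), np.float64(0.311)), (335, np.float64(0.59), np.float64(-0.024), np.f
[... 5869 characters left out ...]

196 [(111, 75, 49), (62, 45, 38), (74, 69, 66), (87, 83, 79), (56, 56, 53), (38, 36, 31), (45, 43, 40), (108, 78, 56), (170, 117, 72)]
198 [(117, 78, 51), (104, 68, 46), (93, 63, 43), (82, 66, 57), (41, 40, 37), (34, 33, 33), (63, 57, 48), (130, 90, 61), (180, 124, 77)]
200 [(119, 78, 51), (117, 77, 48), (120, 80, 52), (113, 79, 53), (73, 51, 36), (65, 52, 43), (95, 83, 71), (163, 113, 77), (183, 127, 81)]
202 [(114, 76, 46), (113, 72, 46), (113, 73, 46), (118, 80, 49), (117, 78, 48), (138, 118, 96), (146, 127, 105), (180, 125, 80), (194, 138, 90)]
204 [(123, 90, 69), (118, 82, 58), (116, 74, 48), (115, 75, 45), (121, 85, 55), (150, 135, 112), (149, 123, 97), (190, 133, 86), (194, 139, 93)]
```

View pics/w1.png

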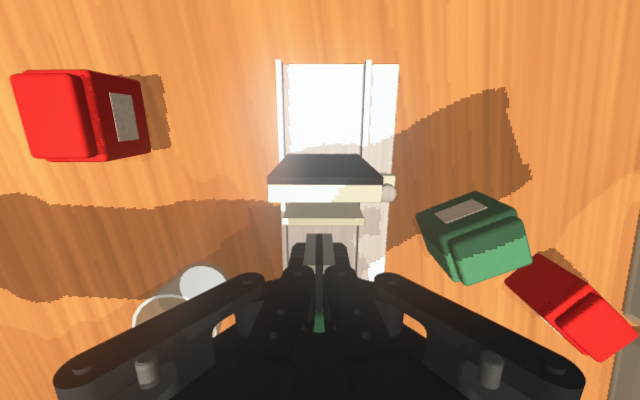

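```bash
python3 - <<'E'
from h import *
np.set_printoptions(precision=4,suppress=True,linewidth=150)
g=np.load("geo.npz");o,x,y=g["o"],g["x"],g["y"]
w=dict(np.load("wrist.npz"));W=cloud(w)
R,_=cv2.Rodrigues(w["rvec"]);print("cam",-R.T@w["tvec"].ravel(),"fov",w["fov_y"],"zaxis",R[2])
f=200/np.tan(np.radians(float(w["fov_y"]))/2);K=np.array([[f,0,w["cx"]],[0,f,w["cy"]],[0,0,1]],float)
p=status.sense()["eef_pos"];print(p)
for dz in(0,.019,.05,.1): print(dz,cv2.projectPoints(np.array([p+[0,0,dz]]),w["rvec"],w["tvec"],K,None)[0].ravel())
for u,v in((318,240),(318,250),(318,262),(310,255),(330,255),(300,260),(345,262),(318,320),(325,192),(325,170),(325,215),(390,193),(320,80),(200,290)):
    q=W[v,u];print(u,v,w["range_z"][v,u],q,"rail",(q[:2]-o)@x,(q[:2]-o)@y)
E
```

```text
cam [0.5644 0.0278 0.2557] fov 70.0948375303293 zaxis [-0.0392 -0.2687 -0.9624]
[ 0.5557 -0.0403  0.0777]
0 [320.492  225.2449]
0.019 [320.6507 236.6412]
0.05 [320.9975 261.5447]
0.1 [322.0223 335.1344]
318 240 0.13985382 [ 0.5558 -0.029   0.1266] rail -0.0006035572386933787 0.1119222439406363
318 250 0.12940538 [ 0.5558 -0.0291  0.1375] rail -0.0005668772210655516 0.11184728837890782
318 262 0.11887262 [ 0.5558 -0.0293  0.1485] rail -0.0005299380636701115 0.1117155370854111
310 255 0.124370776 [ 0.5524 -0.0285  0.1427] rail -0.004038638949672208 0.1119898481178509
330 255 0.125242 [ 0.561  -0.0301  0.1419] rail 0.004718579464196768 0.11158014599451446
300 260 0.1292577 [ 0.5471 -0.0322  0.1389] rail -0.008729177544134888 0.10755708622579278
345 262 0.12735662 [ 0.5671 -0.035   0.1408] rail 0.011497516665097202 0.10758915854305968
318 320 0.20995268 [ 0.5434 -0.1136  0.0779] rail -0.0009060662838563942 0.026426307488065716
325 192 0.14826168 [ 0.5622 -0.0092  0.1121] rail 0.003020269769812997 0.13248578561919955
325 170 0.16460297 [ 0.5637 -0.0012  0.0928] rail 0.003369362685034419 0.14064206411449393
325 215 0.20283392 [ 0.5592 -0.0384  0.0637] rail 0.004148964526371361 0.10315713629743918
390 193 0.20752117 [ 0.6081 -0.0314  0.0548] rail 0.05156493292784713 0.11699580390950326
320 80 0.23071289 [0.5694 0.0572 0.0076] rail 0.0007526176128647179 0.19918911283397903
200 290 0.23668025 [ 0.4472 -0.0941  0.0486] rail -0.09894642893313466 0.03227937158746166
```

Both the scene and wrist views agree that the real fingertips are at z≈0.125 while the reported TCP is 0.078. The fingers passed over the 112 mm paddle without touching it, and nothing moved. I measure the tip height exactly, then go back.

```bash
python3 - <<'E'
from h import *
np.set_printoptions(precision=4,suppress=True,linewidth=150)
w=dict(np.load("wrist.npz"));W=cloud(w)
for v in range(226,246): print(v,W[v,312],W[v,318,2],W[v,326])
E
```

```text
226 [ 0.5443 -0.0666  0.0077] 0.007486369283656293 [ 0.5572 -0.0688  0.007 ]
227 [ 0.5441 -0.0677  0.0074] 0.006851269087623412 [ 0.5571 -0.0694  0.008 ]
228 [ 0.544  -0.0686  0.0078] 0.007846502006752187 [ 0.5569 -0.0705  0.0075]
229 [ 0.5439 -0.0694  0.0082] 0.0067776486415217 [ 0.5568 -0.0712  0.0082]
230 [ 0.5438 -0.0704  0.0081] 0.008009271926707223 [ 0.5566 -0.0729  0.0066]
231 [ 0.5436 -0.0713  0.0085] 0.0076068830373995895 [ 0.5565 -0.0735  0.0076]
232 [ 0.5434 -0.0728  0.0071] 0.00702612061500662 [ 0.5564 -0.0745  0.0074]
233 [ 0.5524 -0.0296  0.1153] 0.11736992561623057 [ 0.5598 -0.03    0.117 ]
234 [ 0.5526 -0.0287  0.1188] 0.11783794521000578 [ 0.5598 -0.0299  0.1185]
235 [ 0.5527 -0.0287  0.1202] 0.11944461392435765 [ 0.5598 -0.03    0.1196]
236 [ 0.5527 -0.0289  0.121 ] 0.12044692110934825 [ 0.5597 -0.0298  0.1213]
237 [ 0.5527 -0.0289  0.1222] 0.1213778176864341 [ 0.5597 -0.0296  0.1231]
238 [ 0.5527 -0.0291  0.1231] 0.12354970545977631 [ 0.5597 -0.0299  0.1236]
239 [ 0.5527 -0.029   0.1245] 0.12485306161398159 [ 0.5597 -0.0294  0.1258]
240 [ 0.5527 -0.0292  0.1254] 0.12662699033763375 [ 0.5596 -0.0298  0.1261]
241 [ 0.5529 -0.0284  0.1283] 0.12717212514189014 [ 0.5596 -0.0303  0.1263]
242 [ 0.5529 -0.0285  0.1293] 0.12754645508951115 [ 0.5596 -0.0299  0.1282]
243 [ 0.5528 -0.029   0.1293] 0.12926530590970015 [ 0.5595 -0.0297  0.1298]
244 [ 0.5529 -0.0288  0.1309] 0.13032351786178523 [ 0.5595 -0.0297  0.1311]
245 [ 0.5529 -0.0288  0.132 ] 0.13169957212962471 [ 0.5595 -0.0298  0.1318]
```

send_rows(increments="0 0 0 0 0 0.02 0;0 0 0 0.003 0.025 0.03 0;0 0 0 0.0065 0.055 0.03 0;0 0 0 0.01 0.08 0.03 0;0 0 0 0.0115 0.0852 0.03 0;0 0 0 0.0115 0.0852 0.03 0;0 0 0 0.0115 0.0852 0.03 0")

```text
time_s: 6.68
eef_pos: [0.5671, 0.0431, 0.1078]
tcp_rot: [0.997, -0.071, -0.0, 0.0]
wrist_force: [-1.0, 0.1, -0.3]
finger_gap: -0.0001
```

```bash
python3 - <<'E'
from h import *
np.set_printoptions(precision=4,suppress=True,linewidth=150)
g=np.load("geo.npz");o,x,y=g["o"],g["x"],g["y"]
p=status.sense()["eef_pos"]
w=cap("wrist");W=cloud(w)
print(p,"rail",(p[:2]-o)@x,(p[:2]-o)@y)
m=np.abs(W-p)[...,:2].max(-1)<.03
m&=(W[...,2]>.07)
q=W[m];print("tip z",np.percentile(q[:,2],[0,1,5]))
for v in range(228,244,2): print(v,W[v,318])
for W in(W,cloud(cap("scene")),cloud(cap("top"))):
    q=W[...,:2]-o;X=q@x;Y=q@y;Z=W[...,2]
    m=(abs(X)<.027)&(Y>.11)&(Y<.16)&(Z>.105)&(Z<.12);print("paddle top",m.sum(),np.percentile(Y[m],[2,98]) if m.any() else 0)
    m=(abs(X)<.027)&(Y>.12)&(Y<.16)&(Z>.06)&(Z<.105);print("pad",m.sum(),np.percentile(Y[m],[50]) if m.any() else 0)
E
```

```text
[0.5671 0.0431 0.1078] rail 0.00047244198438530297 0.18495706365184367
tip z [0.1455 0.1549 0.175 ]
228 [0.5592 0.0026 0.0088]
230 [ 0.5588 -0.      0.0076]
232 [0.5588 0.0001 0.0134]
234 [0.5672 0.0543 0.1487]
236 [0.5672 0.0543 0.1514]
238 [0.5672 0.0542 0.1534]
240 [0.5672 0.054  0.1556]
242 [0.5672 0.0542 0.1584]
paddle top 0 0
pad 76 [0.1408]
paddle top 65 [0.1253 0.1389]
pad 25 [0.1388]
paddle top 25 [0.1268 0.1382]
pad 3 [0.1266]
```

The real tip is about 39.5 mm above the reported TCP. I go down to a reported z≈0.039, which puts the real tip at 0.078, then begin the push.

send_rows(increments="0 0 0 0 0 -0.03 0;0 0 0 0 0 -0.055 0;0 0 0 0 0 -0.069 0;0 0 0 0 0 -0.069 0;0 0 0 -0.0014 -0.0099 -0.069 0;0 0 0 -0.0028 -0.0198 -0.069 0;0 0 0 -0.0039 -0.0277 -0.069 0;0 0 0 -0.0044 -0.0307 -0.069 0;0 0 0 -0.0048 -0.0337 -0.069 0;0 0 0 -0.0053 -0.0366 -0.069 0;0 0 0 -0.0056 -0.0396 -0.069 0;0 0 0 -0.006 -0.0426 -0.069 0;0 0 0 -0.0065 -0.0455 -0.069 0;0 0 0 -0.0069 -0.0485 -0.069 0;0 0 0 -0.0073 -0.0515 -0.069 0;0 0 0 -0.0077 -0.0545 -0.069 0;0 0 0 -0.0077 -0.0545 -0.069 0")

```text
time_s: 8.95
eef_pos: [0.5593, -0.0104, 0.0386]
tcp_rot: [0.997, -0.071, -0.0, 0.0]
wrist_force: [0.6, -0.1, -0.0]
finger_gap: -0.0002
```

```bash
python3 look.py pics/s4.png
```

```text
t 8.95 tcp rail 0.0002557151032017528 0.13087122755783354 0.03859356422737751 f [ 0.5702 -0.0827 -0.0029] along -0.0017340020968077963
```

View pics/s4.png

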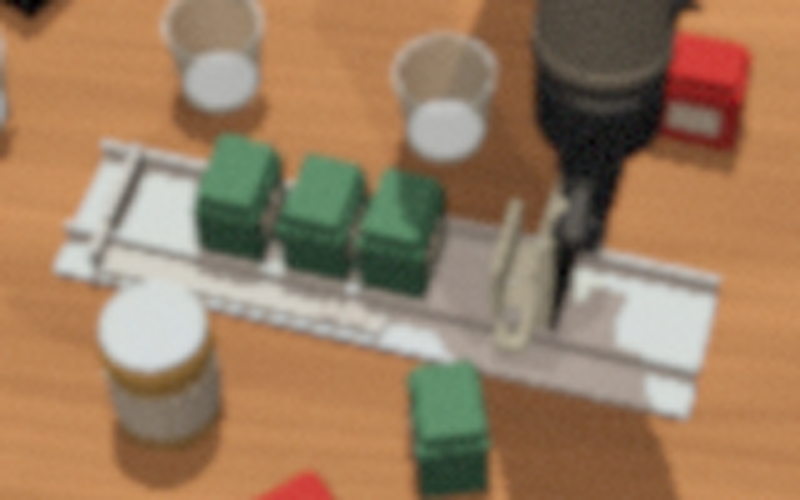

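The fingers are on the pad and the pusher has advanced about 20 mm, its front plate now at (510,205) against (548,205) before. I continue to just short of the humps.

send_rows(increments="0 0 0 -0.0006 -0.004 0 0;0 0 0 -0.0011 -0.0079 0 0;0 0 0 -0.0017 -0.0119 0 0;0 0 0 -0.0022 -0.0158 0 0;0 0 0 -0.0028 -0.0198 0 0;0 0 0 -0.0034 -0.0238 0 0;0 0 0 -0.0039 -0.0277 0 0;0 0 0 -0.0045 -0.0317 0 0;0 0 0 -0.0051 -0.0356 0 0;0 0 0 -0.0056 -0.0396 0 0;0 0 0 -0.0062 -0.0436 0 0;0 0 0 -0.0067 -0.0475 0 0;0 0 0 -0.0073 -0.0515 0 0;0 0 0 -0.0079 -0.0554 0 0;0 0 0 -0.0084 -0.0594 0 0;0 0 0 -0.009 -0.0634 0 0;0 0 0 -0.0096 -0.0673 0 0;0 0 0 -0.0101 -0.0713 0 0;0 0 0 -0.0107 -0.0752 0 0")

```text
time_s: 11.38
eef_pos: [0.5486, -0.0852, 0.0387]
tcp_rot: [0.998, -0.07, -0.0, -0.0]
wrist_force: [-1.1, 2.4, 0.0]
finger_gap: -0.0004
```

```bash
python3 look.py pics/s5.png
```

```text
t 11.375 tcp rail 0.00022562696314383686 0.055350152480560535 0.03868991095949114 f [-1.1376  2.3984  0.0284] along 2.21453534983685
```

View pics/s5.png

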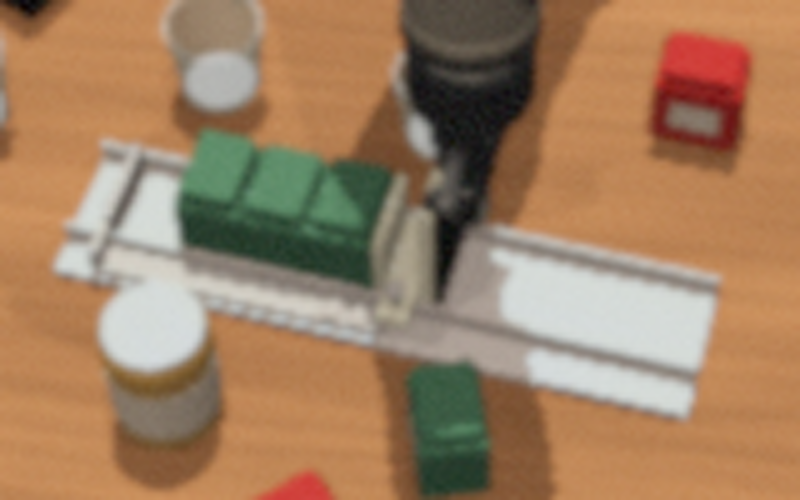

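The caddies are closed up upright, spanning (180-390,130-280), with the pin at the start of the bar at (393,310). Force is 2.2 N, as expected. Now small steps with the force watched.

send_rows(increments="0 0 0 -0.0002 -0.0015 0 0;0 0 0 -0.0004 -0.003 0 0;0 0 0 -0.0006 -0.0045 0 0;0 0 0 -0.0008 -0.006 0 0")

```text
time_s: 11.92
eef_pos: [0.5479, -0.091, 0.0387]
tcp_rot: [0.998, -0.07, 0.0, -0.0]
wrist_force: [-0.6, 2.1, -0.6]
finger_gap: -0.0
```

send_rows(increments="0 0 0 -0.0001 -0.001 0 0;0 0 0 -0.0003 -0.002 0 0;0 0 0 -0.0004 -0.003 0 0")

```text
time_s: 12.3
eef_pos: [0.5475, -0.094, 0.0387]
tcp_rot: [0.998, -0.07, -0.0, -0.0]
wrist_force: [-0.6, 2.3, -0.7]
finger_gap: 0.0001
```

send_rows(increments="0 0 0 -0.0001 -0.001 0 0;0 0 0 -0.0003 -0.002 0 0")

```text
time_s: 12.55
eef_pos: [0.5472, -0.096, 0.0387]
tcp_rot: [0.998, -0.07, 0.0, -0.0]
wrist_force: [-1.8, 2.3, -0.1]
finger_gap: -0.0001
```

send_rows(increments="0 0 0 -0.0001 -0.001 0 0;0 0 0 -0.0003 -0.002 0 0")

```text
time_s: 12.8
eef_pos: [0.5469, -0.098, 0.0387]
tcp_rot: [0.998, -0.07, 0.0, -0.0]
wrist_force: [-0.9, 1.5, -0.6]
finger_gap: 0.0001
```

send_rows(increments="0 0 0 -0.0001 -0.001 0 0;0 0 0 -0.0003 -0.002 0 0")

```text
time_s: 13.05
eef_pos: [0.5466, -0.1, 0.0387]
tcp_rot: [0.998, -0.07, 0.0, -0.0]
wrist_force: [-1.0, 2.5, -1.0]
finger_gap: -0.0001
```

send_rows(increments="0 0 0 -0.0001 -0.001 0 0;0 0 0 -0.0003 -0.002 0 0")

```text
time_s: 13.3
eef_pos: [0.5465, -0.1013, 0.0387]
tcp_rot: [0.998, -0.07, 0.0, -0.0]
wrist_force: [-0.2, 3.8, 0.1]
finger_gap: -0.0001
```

The climb begins at TCP rail y≈0.039, so the peak should be a few mm on. Single 1 mm steps now.

send_rows(increments="0 0 0 -0.0001 -0.001 0 0")

```text
time_s: 13.42
eef_pos: [0.5464, -0.1015, 0.0387]
tcp_rot: [0.998, -0.07, 0.0, -0.001]
wrist_force: [-1.0, 6.1, -0.2]
finger_gap: 0.0004
```

send_rows(increments="0 0 0 -0.0001 -0.001 0 0")

```text
time_s: 13.55
eef_pos: [0.5463, -0.1017, 0.0388]
tcp_rot: [0.998, -0.07, 0.0, -0.001]
wrist_force: [-0.9, 9.5, 0.2]
finger_gap: 0.0
```

send_rows(increments="0 0 0 -0.0001 -0.001 0 0")

```text
time_s: 13.68
eef_pos: [0.5464, -0.1018, 0.0388]
tcp_rot: [0.998, -0.069, 0.0, -0.002]
wrist_force: [-1.5, 10.8, -1.7]
finger_gap: 0.0003
```

send_rows(increments="0 0 0 -0.0001 -0.001 0 0")

```text
time_s: 13.8
eef_pos: [0.5463, -0.1019, 0.0388]
tcp_rot: [0.998, -0.069, 0.0, -0.002]
wrist_force: [-0.6, 13.0, 0.9]
finger_gap: -0.0001
```

send_rows(increments="0 0 0 -0.0001 -0.001 0 0")

```text
time_s: 13.92
eef_pos: [0.5462, -0.1024, 0.0388]
tcp_rot: [0.998, -0.069, 0.0, -0.002]
wrist_force: [-0.4, 13.8, 1.0]
finger_gap: -0.0001
```

send_rows(increments="0 0 0 0 0 0 0")

```text
time_s: 14.05
eef_pos: [0.5462, -0.1024, 0.0388]
tcp_rot: [0.998, -0.069, 0.0, -0.002]
wrist_force: [-1.2, 13.2, 0.6]
finger_gap: 0.0002
```

send_rows(increments="0 0 0 -0.0001 -0.001 0 0")

```text
time_s: 14.18
eef_pos: [0.5462, -0.1025, 0.0388]
tcp_rot: [0.998, -0.068, 0.0, -0.003]
wrist_force: [-0.6, 16.2, 0.3]
finger_gap: -0.0004
```

send_rows(increments="0 0 0 -0.0001 -0.0005 0 0")

```text
time_s: 14.3
eef_pos: [0.5462, -0.1026, 0.0388]
tcp_rot: [0.998, -0.068, 0.0, -0.003]
wrist_force: [-0.3, 17.6, -0.4]
finger_gap: 0.0001
```

send_rows(increments="0 0 0 0 -0.0005 0 0")

```text
time_s: 14.42
eef_pos: [0.5462, -0.1026, 0.0388]
tcp_rot: [0.998, -0.068, 0.0, -0.003]
wrist_force: [-1.7, 17.8, 0.1]
finger_gap: 0.0
```

send_rows(increments="0 0 0 0 -0.0005 0 0")

```text
time_s: 14.55
eef_pos: [0.5462, -0.1026, 0.0388]
tcp_rot: [0.998, -0.068, 0.0, -0.003]
wrist_force: [-0.9, 18.3, -1.0]
finger_gap: -0.0004
```

send_rows(increments="0 0 0 -0.0001 -0.0005 0 0")

```text
time_s: 14.68
eef_pos: [0.5462, -0.1027, 0.0389]
tcp_rot: [0.998, -0.068, 0.0, -0.004]
wrist_force: [-0.8, 19.1, 0.9]
finger_gap: -0.0003
```

send_rows(increments="0 0 0 0 0 0 0")

```text
time_s: 14.8
eef_pos: [0.5462, -0.1026, 0.0388]
tcp_rot: [0.998, -0.068, 0.0, -0.004]
wrist_force: [-0.4, 18.4, 0.6]
finger_gap: -0.0002
```

The force is past the stated 17 N without release, so I look before pushing more.

```bash
python3 look.py pics/s6.png; python3 - <<'E'
from h import *
np.set_printoptions(precision=4,suppress=True)
g=np.load("geo.npz");o,x,y=g["o"],g["x"],g["y"]
print(status.sense()["moment"])
for n in("scene","top"):
    c=dict(np.load(n+".npz")) if n=="scene" else cap("top")
    W=cloud(c);q=W[...,:2]-o;X=q@x;Y=q@y;Z=W[...,2];I=c["img"].astype(int)
    gr=(I[...,1]>I[...,0]+15)&(abs(X)<.035)&(Z>.06)&(Z<.09);print(n,"caddies Y",np.percentile(Y[gr],[1,99]))
    m=(abs(X-.047)<.012)&(Z>.045)&(Z<.065)&(Y>-.06)&(Y<.12);print("button",m.sum(),X[m].mean(),Y[m].mean(),Z[m].mean())
    m=(abs(X)<.035)&(Z>.03)&(Z<.04)&(Y<-.14);print("lip",np.percentile(Y[m],[2,50,98]))
    m=(abs(X-.052)<.008)&(Z<.03)
    for Y0 in np.arange(-.19,.08,.006):
        k=m&(abs(Y-Y0)<.003); print(round(Y0,3),round(float(np.median(Z[k])),4),k.sum(),end=" | ")
    print()
E
```

```text
t 14.8 tcp rail 0.00023948961468580124 0.03771623893725472 0.03884198308910128 f [-0.3814 18.3548  0.6479] along 18.118719810436872
[ 3.5099  0.1711 -0.0862]
scene caddies Y [-0.1435 -0.0228]
button 19 0.049571000813999504 -0.002495100333887168 0.055853376149135804
lip [-0.6838 -0.294  -0.1469]
-0.19 0.0093 3 | -0.184 0.0128 5 | -0.178 0.0158 17 | -0.172 0.0149 6 | -0.166 0.0139 9 | -0.16 0.0147 7 | -0.154 0.0143 8 | -0.148 0.0145 6 | -0.142 0.0151 8 | -0.136 0.0185 7 | -0.13 0.0156 8 | -0.124 0.0153 6 | -0.118 0.0145 7 | -0.112 0.0148 5 | -0.106 0.0134 10 | -0.1 0.013 8 | -0.094 0.0141 10 | -0.088 0.0149 9 | -0.082 0.0126 11 | -0.076 0.0126 7 | -0.07 0.0155 9 | -0.064 0.0161 9 | -0.058 0.0129 10 | -0.052 0.0129 7 | -0.046 0.015 9 | -0.04 0.0134 9 | -0.034 0.0127 10 | -0.028 0.0157 6 | -0.022 0.0168 9 | -0.016 0.0135 11 | -0.01 0.0147 5 | -0.004 0.0168 2 | 0.002 0.0161 7 | 0.008 0.0127 9 | 0.014 0.0091 8 | 0.02 0.0082 8 | 0.026 0.0075 7 | 0.032 0.0084 10 | 0.038 0.0089 9 | 0.044 0.0074 6 | 0.05 0.0091 10 | 0.056 0.0083 7 | 0.062 0.0077 10 | 0.068 0.0093 9 | 0.074 0.0087 7 | 
top cadd
[... 238 characters left out ...]
136 0.0137 7 | -0.13 0.0112 5 | -0.124 0.0151 7 | -0.118 0.015 6 | -0.112 0.0126 8 | -0.106 0.0137 6 | -0.1 0.0148 6 | -0.094 0.0147 7 | -0.088 0.0176 4 | -0.082 0.0128 8 | -0.076 0.0139 4 | -0.07 0.0146 8 | -0.064 0.0164 6 | -0.058 0.0136 7 | -0.052 0.0158 8 | -0.046 0.013 4 | -0.04 0.0158 5 | -0.034 nan 0 | -0.028 nan 0 | -0.022 nan 0 | -0.016 nan 0 | -0.01 nan 0 | -0.004 nan 0 | 0.002 nan 0 | 0.008 nan 0 | 0.014 nan 0 | 0.02 nan 0 | 0.026 nan 0 | 0.032 nan 0 | 0.038 nan 0 | 0.044 nan 0 | 0.05 nan 0 | 0.056 nan 0 | 0.062 nan 0 | 0.068 nan 0 | 0.074 nan 0 | <stdin>:9: RuntimeWarning: Mean of empty slice.
  ret = ret.dtype.type(ret / rcount)
  return _methods._mean(a, axis=axis, dtype=dtype,
```

View pics/s6.png

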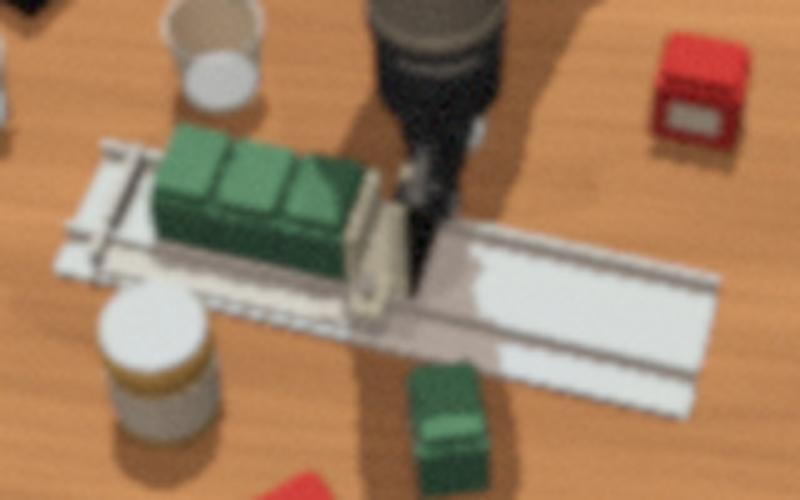

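The picture shows the pin at the first hump, with the button near rail y≈-0.002. The caddies stand upright about 30 mm from the lip, and nothing else is touched. I continue gently.

send_rows(increments="0 0 0 -0.0001 -0.0005 0 0;0 0 0 -0.0001 -0.0005 0 0")

```text
time_s: 15.15
eef_pos: [0.5459, -0.1048, 0.0388]
tcp_rot: [0.998, -0.068, 0.0, -0.003]
wrist_force: [-1.9, 13.3, 0.1]
finger_gap: 0.0002
```

send_rows(increments="0 0 0 -0.0001 -0.0005 0 0;0 0 0 -0.0001 -0.0005 0 0")

```text
time_s: 15.4
eef_pos: [0.5454, -0.1081, 0.0388]
tcp_rot: [0.998, -0.069, -0.0, -0.001]
wrist_force: [-2.1, 8.2, 2.0]
finger_gap: 0.0001
```

send_rows(increments="0 0 0 -0.0001 -0.0005 0 0;0 0 0 -0.0001 -0.0005 0 0")

```text
time_s: 15.65
eef_pos: [0.5452, -0.1093, 0.0387]
tcp_rot: [0.998, -0.07, -0.0, -0.001]
wrist_force: [-1.8, 6.5, 1.2]
finger_gap: 0.0
```

send_rows(increments="0 0 0 0 0 0 0")

```text
time_s: 15.78
eef_pos: [0.5453, -0.1094, 0.0388]
tcp_rot: [0.998, -0.07, -0.0, -0.001]
wrist_force: [-2.6, 6.5, 0.5]
finger_gap: -0.0
```

send_rows(increments="0 0 0 -0.0001 -0.0005 0 0;0 0 0 -0.0001 -0.0005 0 0")

```text
time_s: 16.02
eef_pos: [0.545, -0.1108, 0.0387]
tcp_rot: [0.998, -0.07, -0.0, -0.001]
wrist_force: [-1.5, 4.7, 0.6]
finger_gap: -0.0
```

send_rows(increments="0 0 0 0 0 0 0")

```text
time_s: 16.15
eef_pos: [0.545, -0.1109, 0.0388]
tcp_rot: [0.998, -0.07, -0.0, -0.0]
wrist_force: [-1.0, 4.7, 1.9]
finger_gap: 0.0001
```

send_rows(increments="0 0 0 -0.0001 -0.0005 0 0;0 0 0 -0.0001 -0.0005 0 0")

```text
time_s: 16.4
eef_pos: [0.5449, -0.1116, 0.0387]
tcp_rot: [0.998, -0.07, -0.0, -0.0]
wrist_force: [-1.3, 5.8, 0.4]
finger_gap: 0.0004
```

send_rows(increments="0 0 0 -0.0001 -0.0005 0 0;0 0 0 -0.0001 -0.0005 0 0")

```text
time_s: 16.65
eef_pos: [0.5448, -0.1134, 0.0387]
tcp_rot: [0.998, -0.071, -0.0, 0.0]
wrist_force: [-1.0, 2.2, 0.8]
finger_gap: -0.0003
```

send_rows(increments="0 0 0 0 0 0 0")

```text
time_s: 16.77
eef_pos: [0.545, -0.1135, 0.0387]
tcp_rot: [0.998, -0.071, 0.0, 0.0]
wrist_force: [-0.9, 2.3, 0.2]
finger_gap: -0.0002
```

send_rows(increments="0 0 0 -0.0001 -0.0005 0 0")

```text
time_s: 16.9
eef_pos: [0.545, -0.1136, 0.0387]
tcp_rot: [0.998, -0.071, 0.0, 0.0]
wrist_force: [0.4, 2.3, -1.3]
finger_gap: -0.0002
```

send_rows(increments="0 0 0 -0.0001 -0.0005 0 0")

```text
time_s: 17.02
eef_pos: [0.5449, -0.1145, 0.0387]
tcp_rot: [0.998, -0.071, 0.0, 0.0]
wrist_force: [-1.1, 0.2, -0.7]
finger_gap: -0.0
```

```bash
cat > meas.py <<'E'
from h import *
np.set_printoptions(precision=4,suppress=True)
g=np.load("geo.npz");o,x,y=g["o"],g["x"],g["y"]
st=status.sense();p=st["eef_pos"];print(st["time_s"],"tcp rail",(p[:2]-o)@x,(p[:2]-o)@y,"f",st["wrist_force"][:2]@y)
for n in("scene","wrist"):
    c=cap(n);W=cloud(c);q=W[...,:2]-o;X=q@x;Y=q@y;Z=W[...,2];I=c["img"].astype(int)
    m=(abs(X-.047)<.012)&(Z>.048)&(Z<.063)&(Y>-.08)&(Y<.12);print(n,"button",m.sum(),X[m].mean(),Y[m].mean(),np.median(Z[m]))
    m=(abs(X)<.027)&(Z>.09)&(Z<.107)&(Y>-.04)&(Y<.12);print("paddle",m.sum(),np.percentile(Y[m],[5,50,95]))
    m=(abs(X)<.03)&(Z>.109)&(Z<.116)&(Y>-.04)&(Y<.12);print("paddle top",m.sum(),np.percentile(Y[m],[5,50,95]) if m.any() else 0)
    gr=(I[...,1]>I[...,0]+15)&(abs(X)<.035)&(Z>.06)&(Z<.09);print("caddies",np.percentile(Y[gr],[1,99]) if gr.any() else 0)
E
python3 meas.py
```

```text
17.025 tcp rail 0.0006268962677211287 0.025819627126692064 f 0.020241249750698603
scene button 19 0.04946737342925147 -0.01466403715696823 0.05600265957305284
paddle 13 [0.0124 0.0322 0.0352]
paddle top 8 [0.0011 0.0044 0.0349]
caddies [-0.1554 -0.034 ]
wrist button 7 0.05113363992773975 -0.003288012403491083 0.0511185556551203
paddle 904 [0.0322 0.0361 0.0369]
paddle top 834 [0.0057 0.0274 0.0376]
caddies 0
```

The force has dropped to zero and the button has moved on to about -0.0147 at z≈0.056. I back off straight behind and check that it stays latched.

send_rows(increments="0 0 0 0 0 0 0;0 0 0 0.0004 0.003 0 0;0 0 0 0.0014 0.01 0 0;0 0 0 0.0042 0.03 0 0;0 0 0 0.0063 0.045 0 0;0 0 0 0.0063 0.045 0 0")

```text
time_s: 17.88
eef_pos: [0.5513, -0.067, 0.0389]
tcp_rot: [0.998, -0.069, 0.0, -0.0]
wrist_force: [-0.3, -0.6, -0.2]
finger_gap: -0.0004
```

```bash
python3 meas.py; python3 - <<'E'
from h import *
w=dict(np.load("wrist.npz"));s=dict(np.load("scene.npz"))
a=cv2.resize(s["img"][160:260,220:380],None,fx=4,fy=4,interpolation=cv2.INTER_CUBIC)[:300]
b=cv2.resize(w["img"][150:400,:],(640,250)); cv2.imwrite("pics/s7.png",np.vstack([a,b])[:,:,::-1])
E
```

```text
17.875 tcp rail 0.00035581618659921883 0.07370816479735828 f -0.605320510806974
scene button 19 0.05132148869350476 -0.01391897719514224 0.05619951504795416
paddle 25 [0.0093 0.0103 0.0827]
paddle top 63 [-0.0023  0.0035  0.0101]
caddies [-0.1579 -0.036 ]
wrist button 0 nan nan nan
paddle 891 [0.0789 0.0829 0.0836]
paddle top 631 [0.0633 0.0793 0.0843]
caddies 0meas.py:7: RuntimeWarning: Mean of empty slice.
  m=(abs(X-.047)<.012)&(Z>.048)&(Z<.063)&(Y>-.08)&(Y<.12);print(n,"button",m.sum(),X[m].mean(),Y[m].mean(),np.median(Z[m]))
  ret = ret.dtype.type(ret / rcount)
  return _methods._mean(a, axis=axis, dtype=dtype,
```

View pics/s7.png

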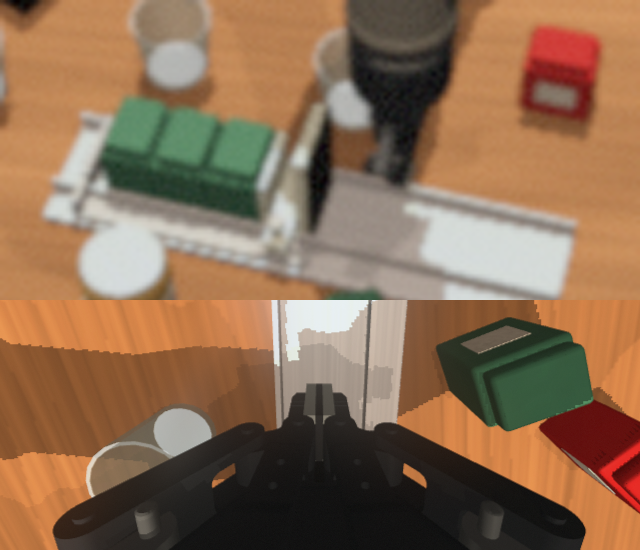

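The caddies are upright and the pusher stays put. By image noise alone, though, I cannot tell "just past the peak" from "in the notch": the pad reads 0.010 and the button -0.014. I use the fingers as a gentle probe, since a latched pin gives steeply rising force and an unlatched one only about 2 N.

send_rows(increments="0 0 0 -0.0028 -0.02 0 0;0 0 0 -0.005 -0.036 0 0;0 0 0 -0.006 -0.0435 0 0;0 0 0 -0.0064 -0.0455 0 0;0 0 0 -0.0064 -0.0455 0 0")

```text
time_s: 18.6
eef_pos: [0.5447, -0.1141, 0.0387]
tcp_rot: [0.998, -0.07, 0.0, -0.0]
wrist_force: [0.0, -0.7, -0.6]
finger_gap: -0.0001
```

send_rows(increments="0 0 0 -0.0001 -0.001 0 0;0 0 0 -0.0003 -0.002 0 0;0 0 0 -0.0003 -0.002 0 0")

```text
time_s: 18.98
eef_pos: [0.5443, -0.1164, 0.0387]
tcp_rot: [0.998, -0.07, -0.0, -0.0]
wrist_force: [0.1, 0.0, -0.2]
finger_gap: -0.0
```

send_rows(increments="0 0 0 -0.0001 -0.001 0 0;0 0 0 -0.0001 -0.001 0 0")

```text
time_s: 19.23
eef_pos: [0.5442, -0.1174, 0.0387]
tcp_rot: [0.998, -0.07, 0.0, -0.0]
wrist_force: [-0.8, -0.4, -0.2]
finger_gap: -0.0
```

send_rows(increments="0 0 0 -0.0001 -0.001 0 0;0 0 0 -0.0001 -0.001 0 0")

```text
time_s: 19.48
eef_pos: [0.5442, -0.1181, 0.0387]
tcp_rot: [0.998, -0.07, 0.0, -0.0]
wrist_force: [1.0, 2.1, 1.2]
finger_gap: -0.0001
```

Contact comes at y≈-0.118, about 4 mm beyond where the push fell away, so the pusher did draw itself in. I press gently, staying well below the 10 N climb-out force, to confirm it is seated.

send_rows(increments="0 0 0 -0.0001 -0.0005 0 0;0 0 0 -0.0001 -0.0005 0 0")

```text
time_s: 19.73
eef_pos: [0.5441, -0.1187, 0.0387]
tcp_rot: [0.998, -0.07, 0.0, -0.0]
wrist_force: [-0.7, 2.8, -0.1]
finger_gap: 0.0003
```

send_rows(increments="0 0 0 -0.0001 -0.0005 0 0;0 0 0 0 0 0 0")

```text
time_s: 19.98
eef_pos: [0.544, -0.119, 0.0387]
tcp_rot: [0.998, -0.07, -0.0, 0.0]
wrist_force: [-0.1, 1.3, 0.4]
finger_gap: 0.0002
```

send_rows(increments="0 0 0 -0.0001 -0.0005 0 0;0 0 0 0 0 0 0")

```text
time_s: 20.23
eef_pos: [0.544, -0.119, 0.0387]
tcp_rot: [0.998, -0.07, 0.0, 0.0]
wrist_force: [-0.4, 1.1, 0.9]
finger_gap: -0.0003
```

send_rows(increments="0 0 0 -0.0001 -0.0005 0 0;0 0 0 0 0 0 0")

```text
time_s: 20.48
eef_pos: [0.544, -0.1191, 0.0387]
tcp_rot: [0.998, -0.07, -0.0, 0.0]
wrist_force: [0.6, 1.9, 0.8]
finger_gap: -0.0003
```

send_rows(increments="0 0 0 -0.0001 -0.0005 0 0;0 0 0 0 0 0 0")

```text
time_s: 20.72
eef_pos: [0.544, -0.1192, 0.0387]
tcp_rot: [0.998, -0.071, -0.0, 0.0]
wrist_force: [-0.9, 2.1, -0.2]
finger_gap: 0.0003
```

send_rows(increments="0 0 0 -0.0001 -0.0005 0 0;0 0 0 0 0 0 0")

```text
time_s: 20.98
eef_pos: [0.544, -0.1191, 0.0387]
tcp_rot: [0.998, -0.07, -0.0, 0.0]
wrist_force: [-0.4, 3.0, 0.2]
finger_gap: 0.0
```

send_rows(increments="0 0 0 -0.0001 -0.0007 0 0;0 0 0 0 0 0 0")

```text
time_s: 21.22
eef_pos: [0.544, -0.1191, 0.0387]
tcp_rot: [0.998, -0.07, -0.0, 0.0]
wrist_force: [0.5, 2.4, 1.6]
finger_gap: 0.0001
```

send_rows(increments="0 0 0 -0.0001 -0.0007 0 0;0 0 0 0 0 0 0")

```text
time_s: 21.48
eef_pos: [0.544, -0.1192, 0.0387]
tcp_rot: [0.998, -0.07, 0.0, 0.0]
wrist_force: [0.2, 1.5, 0.5]
finger_gap: -0.0001
```

send_rows(increments="0 0 0 -0.0001 -0.001 0 0;0 0 0 -0.0003 -0.002 0 0")

```text
time_s: 21.72
eef_pos: [0.5439, -0.1194, 0.0387]
tcp_rot: [0.998, -0.07, 0.0, -0.001]
wrist_force: [-0.6, 8.1, 0.8]
finger_gap: 0.0003
```

The force rises to 8 N with no further travel, at -0.1194. That is 18 mm beyond where the first hump's foot was met, so the pin is seated against the second hump. I back off, then lift clear.

send_rows(increments="0 0 0 0.0004 0.003 0 0;0 0 0 0.0014 0.01 0 0;0 0 0 0.0042 0.03 0 0;0 0 0 0.0084 0.06 0 0;0 0 0 0.0084 0.06 0.02 0;0 0 0 0.0084 0.06 0.07 0;0 0 0 0.0084 0.06 0.12 0;0 0 0 0.0084 0.1 0.17 0;0 0 0 0.0084 0.15 0.2 0;0 0 0 0.0084 0.15 0.2 0;0 0 0 0.0084 0.15 0.2 0")

```text
time_s: 23.1
eef_pos: [0.552, 0.0275, 0.2388]
tcp_rot: [0.997, -0.071, 0.0, 0.001]
wrist_force: [-0.6, -0.5, -0.3]
finger_gap: 0.0002
```

```bash
python3 look.py pics/s8.png; python3 meas.py 2>/dev/null; python3 - <<'E'
from h import *
s=dict(np.load("scene.npz"));a=cv2.resize(s["img"][130:290,170:410],None,fx=3.3,fy=3.3,interpolation=cv2.INTER_CUBIC)
cv2.imwrite("pics/s8.png",a[:,:,::-1])
E
```

```text
t 23.1 tcp rail -0.012316617058961908 0.1674080625814061 0.23882563803884893 f [-0.5623 -0.5446 -0.3393] along -0.6182935128817624
23.15 tcp rail -0.0124936069077067 0.16672222788991783 f -0.6648134446018581
scene button 20 0.04867305175596518 -0.018535921766165826 0.054565140072357604
paddle 22 [-0.0005  0.0078  0.0087]
paddle top 59 [-0.0047  0.0013  0.0081]
caddies [-0.1597 -0.0383]
wrist button 0 nan nan nan
```

View pics/s8.png

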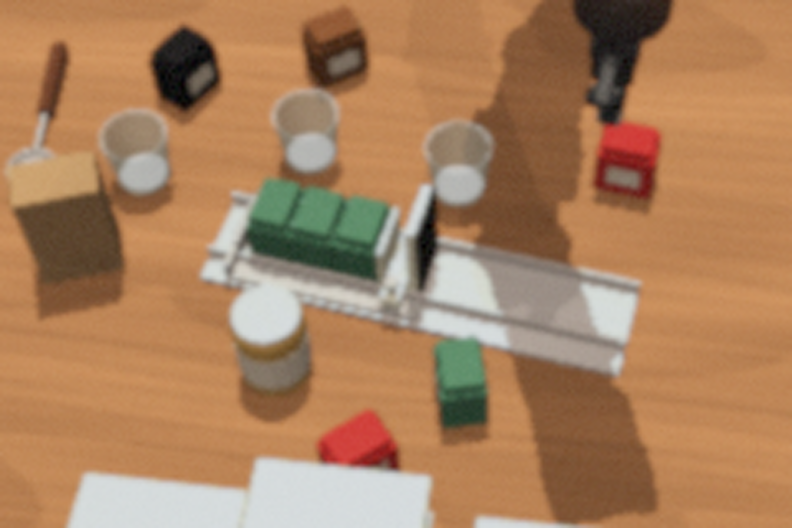

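The arm is clear and the pusher is latched, with the button down at z≈0.0546 and the paddle at (422,235). The row is upright with a gap to the lip, and the bystanders look undisturbed. I hand in.

```bash
python3 -c "
from plant import bot
print(bot.finish_job())"
```

```text
the job is handed in; nothing more can be done
None
```

The pusher is latched in the notch as far as my checks show, and I handed the job in at 23.2 s on the robot's clock. I pushed it about 130 mm along the rail with shut fingers on the rubber pad, then backed off and lifted clear.

**First pass missed:** The real fingertips are about 40 mm above the reported TCP. My first pass therefore went over the top of the paddle without touching anything, and I lowered the tool and repeated it.

**Signs that it latched:**
- One hump was climbed, peaking at about 19 N, slightly above the stated 17 N. The force then fell to zero and the pusher drew itself in by about 4 mm.
- A gentle probe rose to 8 N with no further travel, about 18 mm past the first hump's foot, which fits the second hump.
- After I backed off, the button was down at about 54.6 mm. The three caddies stood upright and closed up, about 14 mm from the lip, and the other things on the counter looked unmoved.

**A check that disagreed:** Camera estimates of the lip, caddy and pad positions differ by 3 to 5 mm. By my lip estimate alone, the pad sits about 5 mm further forward than it should, while the caddy gap suggests about 3 mm short. I trusted the force evidence over these.

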